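# Feel along the rail for the release notch and press the tray out

## Task

Set a fingertip on top of the left end of the raised rail along the rear of the grey sample chamber and run it to the right along the top of the rail, keeping touch, until it drops into the release notch hidden in the rail. Press the key at the bottom of the notch all the way down, so that the dish tray slides fully out at the front, then take the hand away. Do not touch the tray, and do not move or lift the dish, the bottle and the tube that stand beside the chamber.

Things in the scene. Friction and masses are not known exactly. Their poses are not given: they have to be found in the camera images.
- chamber: low grey sample chamber, 130 (x) x 306 (y) mm, flat deck at z = 30 mm, fixed to the worktop; place and yaw (within 0.25 rad) differ each time. Origin: centre of its underside, on the worktop; +x to its rear, away from the robot, +y to its left, z up. On the rear of the deck stands a rail, 24 mm thick in x, y = -150 to +150 mm, 30 mm higher than the deck and free on both sides; all one grey plastic
- rail_mid (a point): point on the rail's top line, at chamber x = 45, y = 0, z = 60 mm; axes as the chamber. The rail has a fixed left end (y > 60 mm), a fixed right end (y < -80 mm) and between them, up to 1 mm lower, a bar set sideways to an unknown place. In the bar is one release notch: 44 mm long in y, right through in x, 14 mm deep, its centre anywhere from y = -55 to +5 mm
- rail_left (a point): middle of the top face of the fixed left end of the rail, which is 90 mm long in y, 25 mm thick in x and 30 mm high; at chamber x = 45, y = 105, z = 60 mm. The search starts on this top and goes towards the chamber's -y. Right of it comes the bar, first at least 33 mm of plain top, then the notch
- key (a joint): travel of the release key, a ribbed grey plate 22 mm wide in x that forms the bottom of the notch and runs on under the bar (its top at chamber z = 46 mm when up): 0 = up, 0.010 m = pressed fully down (top at z = 36 mm) against its stop. It moves straight down under about 5 N plus a little drag, and stays where it is left (no spring). Pressing it drives the tray out
- tray (a joint): how far the dish tray is out of the front of the chamber: 0 = shut, 0.040 m = fully out; it moves 4 times as far as the key and stays there
- tray_front (a point): middle of the tray's front plate (122 mm wide, 14 mm high), in the front face of the chamber; moves towards the robot as the tray comes out
- dish: loose culture dish, 93 mm across, 16 mm high, lying right of the chamber; origin at the centre of its underside. Leave alone
- bottle: loose white screw-cap bottle, 47 mm across, 100 mm high, standing right of the chamber; origin at the centre of its underside. Leave alone
- tube: loose test tube, 20 mm thick, 193 mm long, lying to the right; origin at the middle of its underside. Leave alone

How it is judged:
On the way, in this order (a step that is already met when the one before it is completed fails the run):
1. a fingertip touches the left end of the rail, the key still up (contact force between the fingers and rail_left_end above 0.3 N and value of joint key below 0.001 m), for 0.05 s.
2. the fingertip has run on to the bar right of the left end, touching it, the key still up (contact force between the fingers and bar_top_left above 0.3 N and contact force between the fingers and rail_left_end below 0.1 N and value of joint key below 0.001 m), for 0.05 s.
3. the key in the notch is pressed down by the fingers (contact force between the fingers and chamber above 0.5 N and value of joint key above 0.0085 m), for 0.05 s.
At the end, for the whole second after the job is handed in: the key is down by at least 8.5 of its 10 mm, the tray is out by at least 33 of its 40 mm and at rest, the dish, the bottle and the tube are within 20 mm of where they stood (value of joint key above 0.0085 m and value of joint tray above 0.033 m and velocity of joint tray below 0.01 m/s and distance of each of dish, bottle, tube from where it was at the start of the episode below 0.02 m); the robot touches nothing.
It fails at once if the tray is touched (contact force between any of the arm, the fingers and tray above 1 N).
It fails at once if the dish, the bottle or the tube is shifted or lifted (distance of any of dish, bottle, tube from where it was at the start of the episode above 0.02 m).
It also fails if it takes over 51 s, if anything falls off the work surface, if the arm or the gripper's body presses on something with over 40 N, if the wrist force passes 120 N, or if a joint passes its speed limit or range.

## Robot

A 6-joint arm with a two-finger parallel gripper is mounted at the origin on a cart in front of the work surface, level with it; the furniture and walls round the work are solid. World frame = base frame: x ahead of the robot, y to its left, z up, the work surface at z = 0. Lengths are in m, angles in rad, forces in N, time in s.
With the tool pointing down it reaches from about 0.25 to 0.775 m from the base axis. Payload 8.9 kg.
Tool frame: the origin (TCP) lies at the very end of the fingers, on their centre line; the grasp point (between the pads) lies 19 mm behind it (arm.grasp_offset is the distance from the TCP to the grasp point, in m); y points along the fingers, x is the direction in which the jaws open and shut, and the axes are right-handed (so a half turn about y gives the same grasp; the last joint's range is limited). The gripper opens to 85 mm and grips with 20 to 120 N. Pads are 22 mm wide; open, the fingers measure 114 mm over their backs; the gripper's body (76 mm by 85 mm) begins 54 mm behind the grasp point. The pads swing forward as they close: fully open they stand 13 mm farther back than shut.
Start: joints at [-1.3, 0.291, -0.153, 1.127, 0, 1.431], TCP at [0.209, -0.482, 0.231] pointing down, gripper open.
Joint ranges: [-2.52, 2.52], [-0.91, 1.74], [-1.3, 1.37], [-1.96, 2.02], [-1.52, 1.47], [-3.14, 3.14]. Speed limits (rad/s): [2.22, 2.22, 2.79, 3.14, 3.14, 3.14].

## Interface

Orientations are given as a unit quaternion [w, x, y, z].
In Python, from bench import telemetry, eyes, arm, recognise, trace gives the robot as it stands. The module is installed in compiled form; this text tells all that it offers.
- The arm moves only by the tool drive_tool, never from a script. Its argument "motion" is a list of rows, each an object of numbers: "hand": the opening, from 0 (shut) to 1 (fully open); "tx", "ty", "tz": the shift along the tool's x, y, z in mm; "roll": the turn about the tool's y in degrees. A call has 1 to 20 rows; each row is the pose to reach, as a shift and turn from the pose measured when the call began, along the tool's axes at that moment; what a row does not reach only later rows make up. A row lasts 1/8 s, in which the tool goes at most 62.5 mm and 10.7 degrees, less where a joint would pass 70% of its speed; a pose out of reach is approached as far as the arm can. A call with a gripper value outside its range is refused whole. The fingers move at their own pace and stop on an object; the grip force is fixed at half the most. Time passes only in rows, so rows that repeat a pose let the fingers close. It gives the time, the measured TCP pose, the force and the opening at its end, in the units of the state.
- telemetry.sense(): the state, without advancing time (a new reading comes with each control period).
- eyes.capture(name): name is "scene" or "side" or "wrist"; returns a dict with "color" (420x560x3 uint8, red, green, blue), "camera_matrix" (3x3 intrinsics, pixels), "rvec" (rotation vector, rad) and "tvec" (3), from world to camera coordinates, as OpenCV has them; the wrist camera has in their place "hand_eye" (4x4, takes a point from camera to tool coordinates, whose origin is the TCP and whose axes are the tool frame's). Camera axes: x right, y down, z forward; pixel columns grow to the right and rows downward; lengths in m; the calibration is good to about 2 mm. The wrist camera is an equidistant fisheye: a pixel r from the principal point sees the ray r / f radians off the axis. A picture is of the moment at which its call begins: read the wrist's pose just before it. There is no depth.
- arm.close_job(): hands the job in, once; it reports no verdict.
Trained networks look in the newest picture that a camera, given by its name, has taken for a name from the list of things; names that differ only in an ending like _2 or _b are one class to them, and where a whole thing is asked for, a point or a joint stands for the part that bears it (a point fixed in the world has none). Each returns a list of dicts, best first, with "p" (0 to 1); they miss things now and then, are a little off and sometimes report something else, mostly with a low value. They report only what shows in the picture. A call takes as long as a camera call.
- recognise(target, camera): "location" ([column, row] in pixels, amid what is visible of it).
- trace(target, camera): "region" (420x560 bool, what is visible of it) and "location" ([column, row] in pixels, amid what is visible of it).
The state is a dict: "t": time; "joints": joint angles; "joint_velocities": joint speeds; "joint_efforts": joint torques, N m; "ee_pos": TCP position; "eef_rot": TCP orientation; "contact_force": force on the tool from outside, world axes, zero at the start; "moment": the same for the moment, N m; "finger_gap": opening from 0.0 (shut) to 1.0 (fully open).
Only numpy, scipy, OpenCV 4.12 (cv2) and the standard library are available. Lean on these libraries where they do the work, as an engineer would, in place of code of your own. Each camera call takes 0.05 s, during which the arm holds its last target.

## Working session

There is one attempt and no reset: what is moved stays moved. The work goes in short steps, Python scripts to look and compute and a tool call to move; the robot and the scene stay as the last step left them, time stands still between calls to the robot, and variables do not carry over. Pictures are saved under pics/ and viewed, and the job is handed in when it is done.

Besides the shell and the picture viewer there is one more tool, called after "Request:" by a JSON object that holds its "api" and its "payload", one argument or row to a line. drive_tool: Moves the arm, as the interface text tells. Its arguments: {"type":"object","properties":{"motion":{"type":"array"}},"required":["motion"]}

```bash
mkdir -p pics; cat > h.py <<'E'
import numpy as np, cv2
from bench import telemetry, eyes, arm, recognise, trace
def cam(n):
    c=eyes.capture(n); return c
def P(c):
    R=cv2.Rodrigues(np.array(c['rvec'],float))[0]; t=np.array(c['tvec'],float).reshape(3); return np.array(c['camera_matrix']),R,t
def ray(c,uv):
    K,R,t=P(c); d=R.T@np.linalg.inv(K)@np.array([uv[0],uv[1],1.]); return -R.T@t,d
def onz(c,uv,z):
    o,d=ray(c,uv); return o+d*(z-o[2])/d[2]
def proj(c,p):
    K,R,t=P(c); q=K@(R@np.array(p)+t); return q[:2]/q[2]
def save(img,n): cv2.imwrite('pics/'+n,img[:,:,::-1])
E
python3 - <<'E'
from h import *
s=telemetry.sense(); print(s)
for n in ('scene','side','wrist'):
    c=cam(n); save(c['color'],n+'0.png')
    if n!='wrist': print(n,-P(c)[1].T@P(c)[2],c['camera_matrix'])
    else: print(c['camera_matrix'],c['hand_eye'])
    for t in ('chamber','rail_left','key','tray_front','dish','bottle','tube'):
        print(n,t,[(np.round(r['location'],1).tolist(),round(r['p'],2)) for r in recognise(t,n)[:2]])
E
```

```text
{'t': 0.0, 'joints': array([-1.30029928e+00,  2.91296329e-01, -1.54123515e-01,  1.12667556e+00,
        2.09100016e-05,  1.43152689e+00]), 'joint_velocities': array([-0.00109424, -0.00153465, -0.00074656, -0.00065357,  0.00052496,
       -0.00076491]), 'joint_efforts': array([-3.17560494e-03, -5.37145472e+01,  3.31369901e+01,  1.58524106e-02,
       -3.46045672e-04, -8.78246169e-06]), 'ee_pos': array([ 0.20906677, -0.48111125,  0.230725  ]), 'eef_rot': array([ 0.591577  , -0.59096033,  0.38815636, -0.38747538]), 'contact_force': array([ 1.17099436, -0.62708067,  0.14536016]), 'moment': array([ 0.03181505, -0.01444097, -0.04580644]), 'finger_gap': 0.9979261499641214}
scene [-0.07932043 -1.02884004  1.00770798] [[477.70486021   0.         278.30354162]
 [  0.         477.70486021 214.88469943]
 [  0.           0.           1.        ]]
scene chamber [([232.5, 182.0], 0.91)]
scene rail_left [([236.3, 176.0], 0.84)]
scene key []
scene tray_front [([234.0, 195.2], 0.54)]
scene dish []
scene bottle []
scene tube [([347.0, 312.5], 0.57)]
side [-0.231362    1.14536345  1.14952842] [[522.1057
[... 209 characters left out ...]
4.5, 268.4], 0.72), ([228.5, 237.4], 0.43)]
side tray_front [([249.2, 272.8], 0.69)]
side dish [([324.8, 189.4], 0.57)]
side bottle [([282.4, 195.1], 0.64)]
side tube [([327.5, 154.8], 0.57)]
[[325.1922621    0.         283.64817272]
 [  0.         325.1922621  208.31617835]
 [  0.           0.           1.        ]] [[ 9.99999861e-01  4.73397400e-05 -5.25266474e-04 -4.53762087e-04]
 [ 5.19516281e-04 -2.59934978e-01  9.65625982e-01 -1.41822718e-01]
 [-9.08226461e-05 -9.65626121e-01 -2.59934966e-01  6.75397772e-02]
 [ 0.00000000e+00  0.00000000e+00  0.00000000e+00  1.00000000e+00]]
wrist chamber []
wrist rail_left []
wrist key []
wrist tray_front []
wrist dish []
wrist bottle []
wrist tube []
```

View pics/scene0.png

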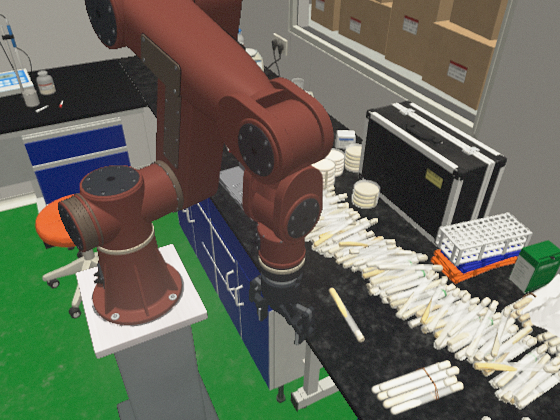

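View pics/side0.png

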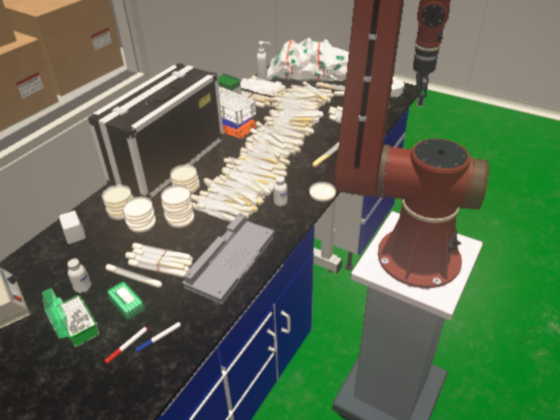

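View pics/wrist0.png

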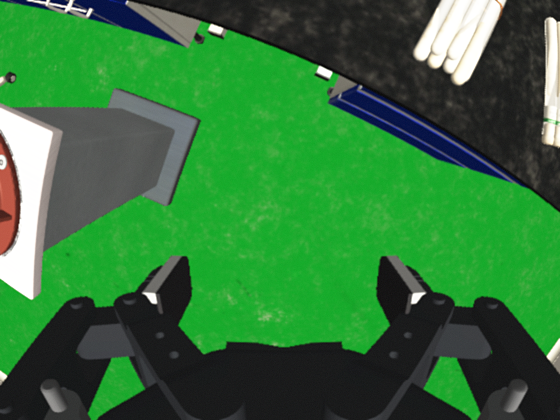

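Side view: the chamber spans about (185–275, 220–298), with the rail along its upper-left edge. The bottle is at (281,192) and the dish at (322,191), both to its right. The scene view of the chamber is blocked by the arm. I'll zoom in and fit the chamber pose.

```bash
cat > fit.py <<'E'
from h import *
from scipy.optimize import minimize
c=cam('side')
r=trace('chamber','side'); print([(round(q['p'],2),int(q['region'].sum())) for q in r])
m=r[0]['region']
def boxpts(x0,x1,y0,y1,z0,z1): return np.array([[x,y,z] for x in(x0,x1) for y in(y0,y1) for z in(z0,z1)],float)
B=[boxpts(-65,65,-153,153,0,30)/1000, boxpts(33,57,-150,150,30,60)/1000]
S=4
def mask(p):
    x,y,a=p; R=np.array([[np.cos(a),-np.sin(a),0],[np.sin(a),np.cos(a),0],[0,0,1]])
    out=np.zeros((420*S,560*S),np.uint8)
    for b in B:
        q=np.array([proj(c,R@v+[x,y,0]) for v in b]); h=cv2.convexHull(((q+.5)*S).astype(np.float32)).astype(np.int32)
        cv2.fillConvexPoly(out,h,1)
    return cv2.resize(out.astype(np.float32),(560,420),interpolation=cv2.INTER_AREA)
mf=m.astype(np.float32)
def cost(p): return float(np.abs(mask(p)-mf).sum())
best=None
ys,xs=np.where(m); g=onz(c,(xs.mean(),ys.mean()),.03)
for a in np.linspace(-.25,.25,6):
    s=minimize(cost,[g[0],g[1],a],method='Nelder-Mead',options=dict(initial_simplex=[[g[0],g[1],a],[g[0]+.02,g[1],a],[g[0],g[1]+.02,a],[g[0],g[1],a+.1]],xatol=1e-5,fatol=.1))
    if best is None or s.fun<best.fun: best=s
print(best.x,best.fun,m.sum())
np.save('pose.npy',best.x)
x,y,a=best.x;R=np.array([[np.cos(a),-np.sin(a),0],[np.sin(a),np.cos(a),0],[0,0,1]])
x0,y0=160,170
im=cv2.resize(c['color'][y0:y0+145,x0:x0+190],None,fx=4,fy=4,interpolation=cv2.INTER_CUBIC)
save(im,'zoom.png')
im=im.copy()
E=[(i,j) for i in range(8) for j in range(i) if bin(i^j).count('1')==1]
for b in B:
    q=np.array([proj(c,R@v+[x,y,0]) for v in b]); q=((q+.5-[x0,y0])*4)
    for i,j in E: cv2.line(im,tuple(q[i].astype(int).tolist()),tuple(q[j].astype(int).tolist()),(255,0,0),1)
cn,_=cv2.findContours(m.astype(np.uint8),0,1)
for k in cn: cv2.polylines(im,[((k.astype(float)+.5-[x0,y0])*4).astype(np.int32)],True,(0,255,0),1)
save(im,'zoomfit.png')
for n in ('bottle','dish','tube'):
    for q in trace(n,'side')[:2]:
        yy,xx=np.where(q['region']); print(n,round(q['p'],2),onz(c,(xx.mean(),yy.max()),0).round(3), onz(c,(xx.mean(),yy.mean()),.01).round(3))
E
python3 fit.py
```

```text
[(0.68, 4178)]
[0.48258641 0.30006021 0.04961222] 142.125 4178
bottle 0.77 [ 0.49 -0.    0.  ] [ 0.521 -0.052  0.01 ]
bottle 0.35 [ 0.458 -0.276  0.   ] [ 0.484 -0.326  0.01 ]
dish 0.74 [ 0.376 -0.089  0.   ] [ 0.395 -0.124  0.01 ]
tube 0.73 [ 0.46  -0.275  0.   ] [ 0.484 -0.321  0.01 ]
```

View pics/zoom.png

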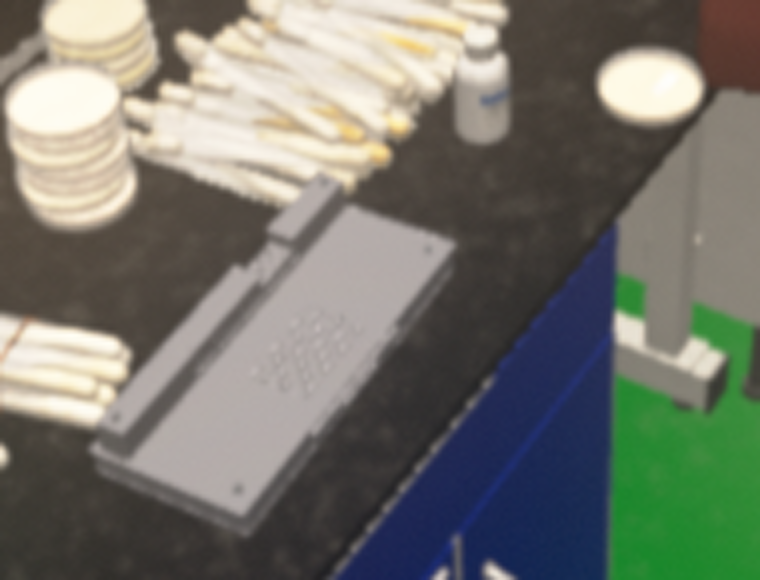

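View pics/zoomfit.png

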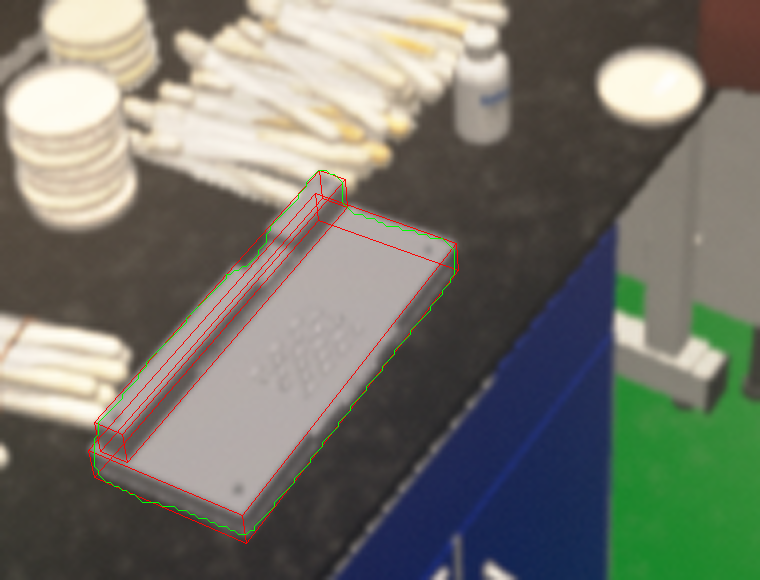

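```bash
python3 - <<'E'
from h import *
im=cv2.imread('pics/side0.png'); a=im[205:310,178:280]
for n,(r0,r1,k0,k1) in dict(l=(265,308,178,232),r=(208,250,215,270)).items():
    cv2.imwrite(f'pics/z_{n}.png',cv2.resize(im[r0:r1,k0:k1],None,fx=14,fy=14,interpolation=cv2.INTER_CUBIC))
E
```

```text
(no output)
```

View pics/z_l.png

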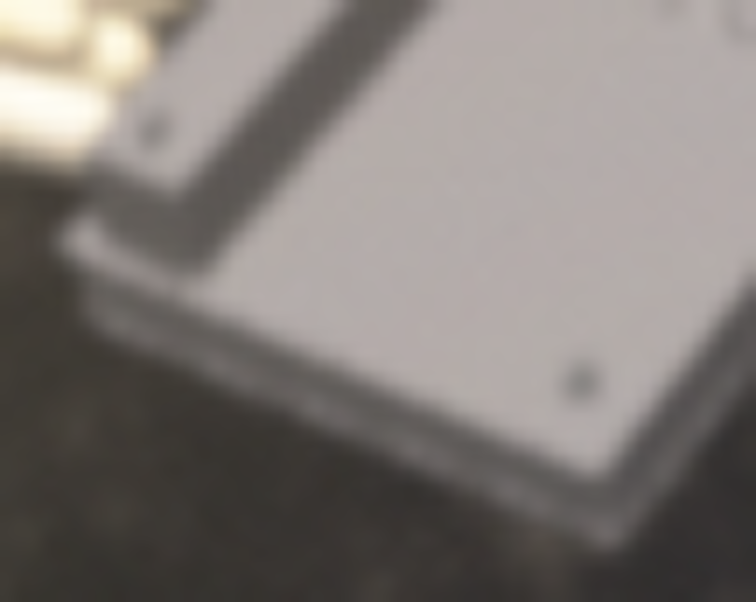

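View pics/z_r.png

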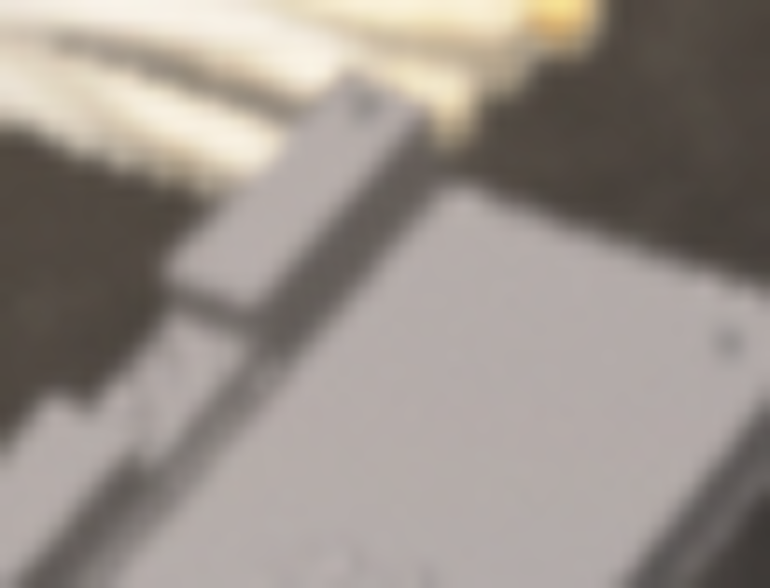

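```bash
cat > fit2.py <<'E'
from h import *
from scipy.optimize import least_squares
c=cam('side')
L=lambda a,b:np.array([178+(a+.5)/14-.5,265+(b+.5)/14-.5]); Rr=lambda a,b:np.array([215+(a+.5)/14-.5,208+(b+.5)/14-.5])
obs=[((57,150,60),L(95,163)),((33,150,60),L(178,190)),((-65,153,30),L(605,475)),((65,153,30),L(58,240)),
((57,-150,60),Rr(350,72)),((33,-150,60),Rr(424,112)),((-65,-153,30),np.array([160+455/4-.4,170+244/4-.4]))]
def W(p,v):
    x,y,a=p[:3]; v=np.array(v)/1000; return np.array([x+np.cos(a)*v[0]-np.sin(a)*v[1],y+np.sin(a)*v[0]+np.cos(a)*v[1],v[2]])
f=lambda p:np.concatenate([proj(c,W(p,v))-u for v,u in obs])
s=least_squares(f,[.48,.3,.05],loss='soft_l1'); print(s.x); print(s.fun.reshape(-1,2).round(2))
np.save('pose.npy',s.x); p=s.x
for n,q,z in (('Rw rear',Rr(168,265),.06),('Rw front',Rr(245,305),.06),('Lw rear',Rr(60,390),.06),('Lw front',Rr(140,440),.06)):
    w=onz(c,q,z)[:2]-p[:2]; a=p[2]; print(n,[round(1000*(np.cos(a)*w[0]+np.sin(a)*w[1]),1),round(1000*(-np.sin(a)*w[0]+np.cos(a)*w[1]),1)])
for n,v in (('rail_left',(45,105,60)),('mid',(45,0,60)),('leftend',(45,150,60)),('rightend',(45,-150,60))): print(n,W(p,v))
E
python3 fit2.py
```

```text
[0.48164464 0.3008035  0.05727364]
[[-0.95 -0.51]
 [ 0.17  0.48]
 [-0.17  0.35]
 [ 0.26  0.91]
 [-0.41 -0.39]
 [ 0.79 -1.03]
 [ 0.26 -0.3 ]]
Rw rear [np.float64(57.3), np.float64(-75.8)]
Rw front [np.float64(35.2), np.float64(-72.3)]
Lw rear [np.float64(56.9), np.float64(-31.5)]
Lw front [np.float64(33.0), np.float64(-26.1)]
rail_left [0.5205604  0.40820724 0.06      ]
mid [0.52657085 0.30337941 0.06      ]
leftend [0.5179845  0.45313345 0.06      ]
rightend [0.5351572  0.15362536 0.06      ]
```

```bash
cat > st.py <<'E'
from h import *
from scipy.spatial.transform import Rotation as Ro
def rot(s): q=s['eef_rot']; return Ro.from_quat([q[1],q[2],q[3],q[0]]).as_matrix()
p=np.load('pose.npy')
def W(v):
    x,y,a=p[:3]; v=np.array(v)/1000; return np.array([x+np.cos(a)*v[0]-np.sin(a)*v[1],y+np.sin(a)*v[0]+np.cos(a)*v[1],v[2]])
def C(w):
    x,y,a=p[:3]; d=w[:2]-[x,y]; return np.array([np.cos(a)*d[0]+np.sin(a)*d[1],-np.sin(a)*d[0]+np.cos(a)*d[1],w[2]])*1000
if __name__=='__main__':
    import sys
    s=telemetry.sense(); R=rot(s); print('t',s['t'],'joints',s['joints'].round(3)); print('tool axes rows x,y,z in world\n',R.T.round(3))
    print('ee',s['ee_pos'].round(4),'chamber',C(s['ee_pos']).round(1),'F',s['contact_force'].round(2),'gap',round(s['finger_gap'],3))
    ca=np.array([np.cos(p[2]),np.sin(p[2]),0]); 
    # roll about tool y so that tool x goes to chamber +-y
    for nm,t in (('+y',np.array([-ca[1],ca[0],0])),('-y',-np.array([-ca[1],ca[0],0])),('+x',ca),('-x',-ca)):
        l=R.T@t; print('roll to',nm,round(np.degrees(np.arctan2(-l[2],l[0])),2))
    for a in sys.argv[1:]:
        v=[float(k) for k in a.split(',')]; print(a,'shift',((R.T@(W(v)-s['ee_pos']))*1000).round(1))
E
python3 st.py 45,110,230 45,105,80
```

```text
t 1.5 joints [-1.3    0.291 -0.153  1.127  0.     1.432]
tool axes rows x,y,z in world
 [[ 0.398 -0.917 -0.   ]
 [ 0.     0.    -1.   ]
 [ 0.917  0.398  0.   ]]
ee [ 0.2092 -0.4815  0.2313] chamber [-316.8 -765.4  231.3] F [ 0.21  0.27 -0.89] gap 1.001
roll to +y -159.8
roll to -y 20.2
roll to +x -69.8
roll to -x 110.2
45,110,230 shift [-696.7    1.3  641.8]
45,105,80 shift [-692.   151.3  640.1]
```

Request:
{"api": "drive_tool", "payload": {
  "motion": [
    {"hand": 0,"tx": -39,"ty": 0,"tz": 36,"roll": -9},
    {"hand": 0,"tx": -78,"ty": 0,"tz": 71,"roll": -18},
    {"hand": 0,"tx": -116,"ty": 0,"tz": 107,"roll": -27},
    {"hand": 0,"tx": -155,"ty": 0,"tz": 143,"roll": -36},
    {"hand": 0,"tx": -194,"ty": 0,"tz": 178,"roll": -45},
    {"hand": 0,"tx": -232,"ty": 0,"tz": 214,"roll": -54},
    {"hand": 0,"tx": -271,"ty": 0,"tz": 250,"roll": -63},
    {"hand": 0,"tx": -310,"ty": 0,"tz": 285,"roll": -72},
    {"hand": 0,"tx": -348,"ty": 0,"tz": 321,"roll": -81},
    {"hand": 0,"tx": -387,"ty": 0,"tz": 357,"roll": -90},
    {"hand": 0,"tx": -426,"ty": 0,"tz": 392,"roll": -99},
    {"hand": 0,"tx": -464,"ty": 0,"tz": 428,"roll": -108},
    {"hand": 0,"tx": -503,"ty": 0,"tz": 464,"roll": -117},
    {"hand": 0,"tx": -542,"ty": 0,"tz": 499,"roll": -126},
    {"hand": 0,"tx": -580,"ty": 0,"tz": 535,"roll": -135},
    {"hand": 0,"tx": -619,"ty": 0,"tz": 571,"roll": -144},
    {"hand": 0,"tx": -658,"ty": 0,"tz": 606,"roll": -152},
    {"hand": 0,"tx": -697,"ty": 0,"tz": 642,"roll": -160},
    {"hand": 0,"tx": -697,"ty": 20,"tz": 642,"roll": -160},
    {"hand": 0,"tx": -697,"ty": 40,"tz": 642,"roll": -160}
  ]
}}

```text
t: 4.0
ee_pos: [0.5203, 0.4144, 0.1902]
eef_rot: [0.484, -0.484, -0.515, 0.515]
contact_force: [0.3, -0.4, -0.8]
finger_gap: -0.001
```

```bash
python3 st.py 45,110,230 45,105,100; python3 - <<'E'
from h import *
for n in ('scene','wrist','side'): save(cam(n)['color'],n+'1.png')
E
```

```text
t 4.0 joints [ 0.563  0.585  0.2    1.186 -0.     0.501]
tool axes rows x,y,z in world
 [[-0.062  0.998 -0.   ]
 [-0.    -0.    -1.   ]
 [-0.998 -0.062  0.   ]]
ee [0.5203 0.4144 0.1902] chamber [ 45.1 111.2 190.2] F [ 0.26 -0.37 -0.84] gap -0.001
roll to +y 0.26
roll to -y -179.74
roll to +x 90.26
roll to -x -89.74
45,110,230 shift [ -1.2 -39.8   0.1]
45,105,100 shift [-6.1 90.2  0.1]
```

View pics/wrist1.png

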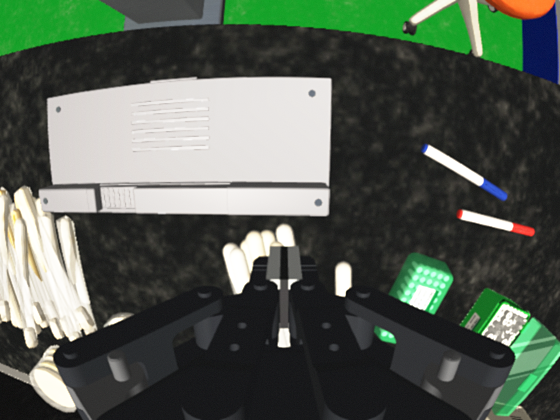

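View pics/scene1.png

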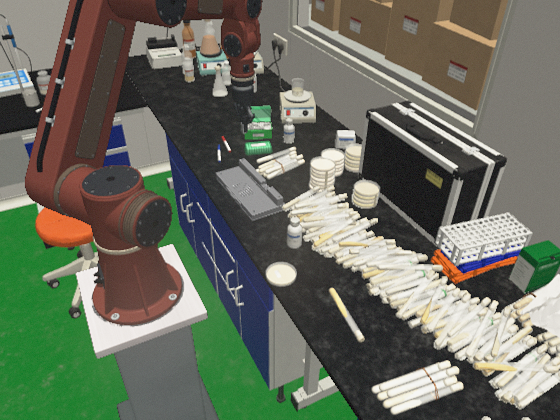

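```bash
cat > wr.py <<'E'
from st import *
def wray(c,s,uv):
    K=c['camera_matrix']; d=np.array([(uv[0]-K[0,2])/K[0,0],(uv[1]-K[1,2])/K[1,1]]); th=np.hypot(*d)
    v=np.array([*(d/th*np.sin(th)),np.cos(th)]); H=np.array(c['hand_eye']); R=rot(s)
    return s['ee_pos']+R@H[:3,3], R@H[:3,:3]@v
def wz(c,s,uv,z):
    o,d=wray(c,s,uv); return o+d*(z-o[2])/d[2]
E
python3 - <<'E'
from wr import *
s=telemetry.sense(); c=cam('wrist')
for n,uv,z in (('rail LR',(329,214),.06),('rail LF',(329,187),.06),('rail RR',(42,212),.06),('rail RF',(41,188),.06),('deck FL',(330,79),.03),('deck FR',(48,98),.03),('notch R',(99,199),.06),('notch L',(136,199),.06)): print(n,C(wz(c,s,uv,z)).round(1))
c=cam('scene'); print(proj(c,s['ee_pos']),[proj(c,W(v)).round(1) for v in ((33,150,60),(57,-150,60),(-65,-153,30),(-65,153,30))])
cv2.imwrite('pics/sz.png',cv2.resize(c['color'][55:225,190:300,::-1],None,fx=5,fy=3.5,interpolation=cv2.INTER_CUBIC))
cv2.imwrite('pics/sz.png',cv2.resize(c['color'][145:225,205:300,::-1],None,fx=7,fy=7,interpolation=cv2.INTER_CUBIC))
E
```

```text
rail LR [ 58.4 151.   60. ]
rail LF [ 34.3 150.   60. ]
rail RR [  58.4 -149.    60. ]
rail RF [  32.1 -144.8   60. ]
deck FL [-61.8 153.4  30. ]
deck FR [ -64.3 -150.5   30. ]
notch R [ 44.7 -67.3  60. ]
notch L [ 44.9 -25.5  60. ]
[244.7952024  131.96758107] [array([238.7, 158.9]), array([283.9, 196.4]), array([253. , 214.5]), array([215.5, 171.9])]
```

View pics/sz.png

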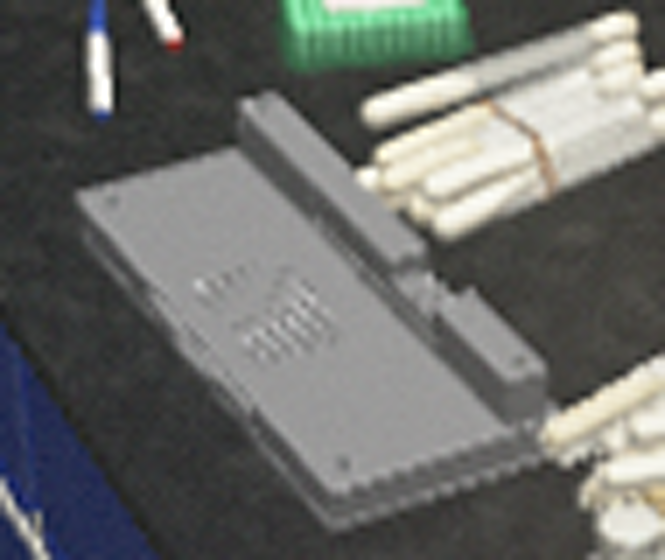

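View pics/side1.png

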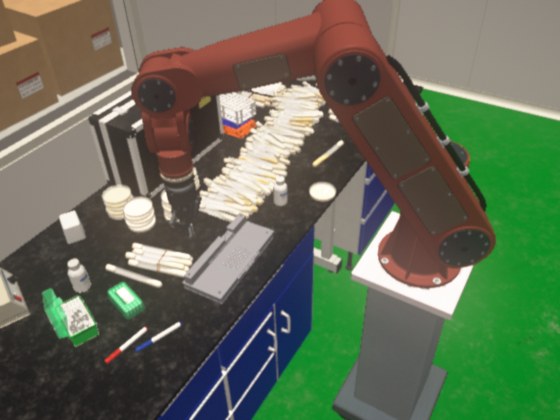

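The wrist view confirms the pose to about 2 mm. The notch is at about y = -27 to -71 in the chamber frame, centre about -49. Next I go down over the left end.

Request:
{"api": "drive_tool", "payload": {
  "motion": [
    {"hand": 0,"tx": -6,"ty": 40,"tz": -1,"roll": 0.3},
    {"hand": 0,"tx": -6,"ty": 80,"tz": -1,"roll": 0.3},
    {"hand": 0,"tx": -6,"ty": 110,"tz": -1,"roll": 0.3},
    {"hand": 0,"tx": -6,"ty": 122,"tz": -1,"roll": 0.3},
    {"hand": 0,"tx": -6,"ty": 122,"tz": -1,"roll": 0.3}
  ]
}}

```text
t: 4.88
ee_pos: [0.5223, 0.4078, 0.0707]
eef_rot: [-0.486, 0.486, 0.514, -0.513]
contact_force: [0.2, -0.2, -0.3]
finger_gap: 0.002
```

```bash
python3 st.py 46,105,60
```

```text
t 4.875 joints [0.553 0.665 0.017 0.922 0.    0.497]
tool axes rows x,y,z in world
 [[-0.055  0.998  0.001]
 [ 0.001  0.001 -1.   ]
 [-0.998 -0.055 -0.001]]
ee [0.5223 0.4078 0.0707] chamber [ 46.7 104.5  70.7] F [ 0.23 -0.19 -0.27] gap 0.002
roll to +y -0.12
roll to -y 179.88
roll to +x 89.88
roll to -x -90.12
46,105,60 shift [ 0.5 10.7  0.7]
```

Request:
{"api": "drive_tool", "payload": {
  "motion": [
    {"hand": 0,"tx": 0,"ty": 5,"tz": 0,"roll": 0},
    {"hand": 0,"tx": 0,"ty": 9,"tz": 0,"roll": 0},
    {"hand": 0,"tx": 0,"ty": 10.5,"tz": 0,"roll": 0},
    {"hand": 0,"tx": 0,"ty": 11.5,"tz": 0,"roll": 0},
    {"hand": 0,"tx": 0,"ty": 11.5,"tz": 0,"roll": 0}
  ]
}}

```text
t: 5.5
ee_pos: [0.5224, 0.4078, 0.0601]
eef_rot: [-0.486, 0.486, 0.514, -0.513]
contact_force: [-1.3, -0.8, 7.3]
finger_gap: 0.004
```

Request:
{"api": "drive_tool", "payload": {
  "motion": [
    {"hand": 0,"tx": -6,"ty": 1,"tz": 0,"roll": 0},
    {"hand": 0,"tx": -12,"ty": 1.2,"tz": 0,"roll": 0},
    {"hand": 0,"tx": -19,"ty": 1.3,"tz": 0,"roll": 0},
    {"hand": 0,"tx": -26,"ty": 1.4,"tz": 0,"roll": 0},
    {"hand": 0,"tx": -33,"ty": 1.5,"tz": 0,"roll": 0},
    {"hand": 0,"tx": -40,"ty": 1.5,"tz": 0,"roll": 0},
    {"hand": 0,"tx": -47,"ty": 1.5,"tz": 0,"roll": 0},
    {"hand": 0,"tx": -54,"ty": 1.6,"tz": 0,"roll": 0},
    {"hand": 0,"tx": -61,"ty": 1.7,"tz": 0,"roll": 0},
    {"hand": 0,"tx": -68,"ty": 1.8,"tz": 0,"roll": 0},
    {"hand": 0,"tx": -75,"ty": 1.8,"tz": 0,"roll": 0},
    {"hand": 0,"tx": -80,"ty": 1.8,"tz": 0,"roll": 0}
  ]
}}

```text
t: 7.0
ee_pos: [0.5281, 0.3292, 0.0597]
eef_rot: [-0.486, 0.486, 0.516, -0.512]
contact_force: [-0.4, 5.1, 8.6]
finger_gap: 0.002
```

```bash
python3 st.py 46,-20,60 46,-49,60
```

```text
t 7.0 joints [ 0.439  0.604 -0.132  0.83   0.002  0.383]
tool axes rows x,y,z in world
 [[-0.056  0.998  0.004]
 [ 0.004  0.004 -1.   ]
 [-0.998 -0.056 -0.004]]
ee [0.5281 0.3292 0.0597] chamber [48.  25.7 59.7] F [-0.39  5.05  8.63] gap 0.002
roll to +y -0.09
roll to -y 179.91
roll to +x 89.91
roll to -x -90.09
46,-20,60 shift [-45.7  -0.5   1.9]
46,-49,60 shift [-74.7  -0.6   1.9]
```

Request:
{"api": "drive_tool", "payload": {
  "motion": [
    {"hand": 0,"tx": -7,"ty": 1,"tz": 0.3,"roll": 0},
    {"hand": 0,"tx": -14,"ty": 1,"tz": 0.6,"roll": 0},
    {"hand": 0,"tx": -21,"ty": 1,"tz": 1,"roll": 0},
    {"hand": 0,"tx": -28,"ty": 1,"tz": 1.4,"roll": 0},
    {"hand": 0,"tx": -35,"ty": 1,"tz": 1.7,"roll": 0},
    {"hand": 0,"tx": -42,"ty": 1,"tz": 1.9,"roll": 0},
    {"hand": 0,"tx": -49,"ty": 1,"tz": 1.9,"roll": 0},
    {"hand": 0,"tx": -56,"ty": 1,"tz": 1.9,"roll": 0},
    {"hand": 0,"tx": -62,"ty": 1,"tz": 1.9,"roll": 0},
    {"hand": 0,"tx": -68,"ty": 1,"tz": 1.9,"roll": 0},
    {"hand": 0,"tx": -74,"ty": 1,"tz": 1.9,"roll": 0},
    {"hand": 0,"tx": -75,"ty": 1,"tz": 1.9,"roll": 0}
  ]
}}

```text
t: 8.5
ee_pos: [0.5302, 0.2536, 0.0582]
eef_rot: [-0.486, 0.486, 0.515, -0.512]
contact_force: [0.1, -0.0, 0.5]
finger_gap: 0.002
```

```bash
python3 st.py 46,-49,46 46,-49,35; python3 - <<'E'
from h import *
c=cam('wrist'); save(c['color'],'wrist2.png')
cv2.imwrite('pics/wz2.png',cv2.resize(c['color'][150:330,180:400,::-1],None,fx=3.5,fy=3.3,interpolation=cv2.INTER_CUBIC))
c=cam('side'); cv2.imwrite('pics/sz2.png',cv2.resize(c['color'][190:310,170:290,::-1],None,fx=5,fy=5,interpolation=cv2.INTER_CUBIC))
E
```

```text
t 8.5 joints [ 0.32   0.55  -0.237  0.779  0.002  0.265]
tool axes rows x,y,z in world
 [[-0.055  0.998  0.003]
 [ 0.004  0.004 -1.   ]
 [-0.998 -0.055 -0.004]]
ee [0.5302 0.2536 0.0582] chamber [ 45.8 -49.9  58.2] F [ 0.11 -0.05  0.49] gap 0.002
roll to +y -0.13
roll to -y 179.87
roll to +x 89.87
roll to -x -90.13
46,-49,46 shift [ 0.9 12.2 -0.2]
46,-49,35 shift [ 0.9 23.2 -0.1]
```

View pics/wz2.png

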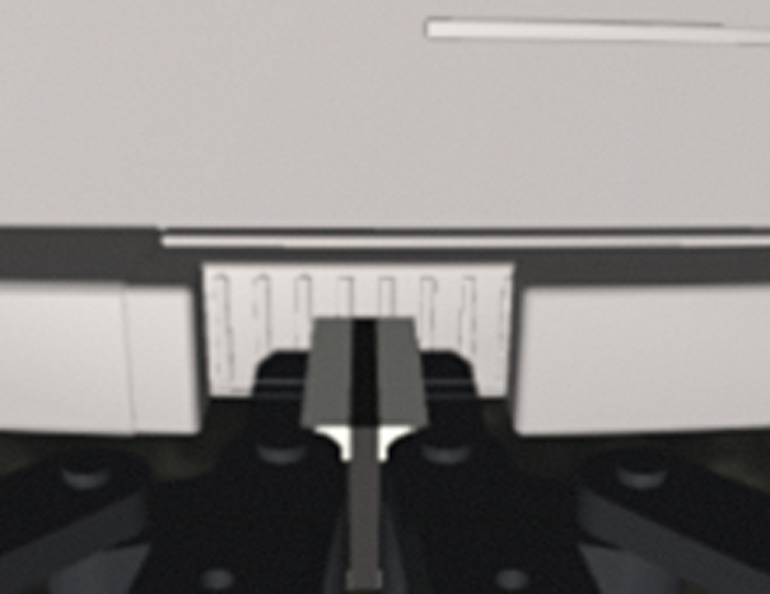

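View pics/sz2.png

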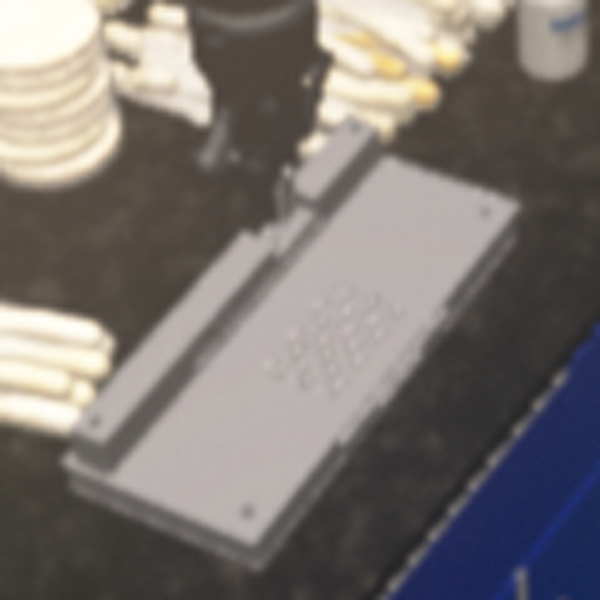

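The fingertip has dropped and is centred in the notch: walls at zoom columns 205 and 515, finger at 365, force about 0. Now I press the key.

Request:
{"api": "drive_tool", "payload": {
  "motion": [
    {"hand": 0,"tx": 0,"ty": 4,"tz": 0,"roll": 0},
    {"hand": 0,"tx": 0,"ty": 8,"tz": 0,"roll": 0},
    {"hand": 0,"tx": 0,"ty": 11,"tz": 0,"roll": 0},
    {"hand": 0,"tx": 0,"ty": 13,"tz": 0,"roll": 0},
    {"hand": 0,"tx": 0,"ty": 14.5,"tz": 0,"roll": 0},
    {"hand": 0,"tx": 0,"ty": 16,"tz": 0,"roll": 0},
    {"hand": 0,"tx": 0,"ty": 17.5,"tz": 0,"roll": 0},
    {"hand": 0,"tx": 0,"ty": 19,"tz": 0,"roll": 0},
    {"hand": 0,"tx": 0,"ty": 20.5,"tz": 0,"roll": 0},
    {"hand": 0,"tx": 0,"ty": 22,"tz": 0,"roll": 0},
    {"hand": 0,"tx": 0,"ty": 22.5,"tz": 0,"roll": 0},
    {"hand": 0,"tx": 0,"ty": 22.5,"tz": 0,"roll": 0}
  ]
}}

```text
t: 10.1
ee_pos: [0.5302, 0.254, 0.036]
eef_rot: [-0.486, 0.486, 0.516, -0.512]
contact_force: [-2.2, -0.6, 4.8]
finger_gap: -0.002
```

Already at z = 36.0 mm with 4.8 N. I'll push a little farther to confirm the stop.

Request:
{"api": "drive_tool", "payload": {
  "motion": [
    {"hand": 0,"tx": 0,"ty": 1,"tz": 0,"roll": 0},
    {"hand": 0,"tx": 0,"ty": 2,"tz": 0,"roll": 0},
    {"hand": 0,"tx": 0,"ty": 2.5,"tz": 0,"roll": 0},
    {"hand": 0,"tx": 0,"ty": 2.5,"tz": 0,"roll": 0}
  ]
}}

```text
t: 10.6
ee_pos: [0.5303, 0.2541, 0.0356]
eef_rot: [-0.486, 0.486, 0.516, -0.512]
contact_force: [-8.4, -3.1, 26.1]
finger_gap: 0.003
```

```bash
python3 st.py; python3 - <<'E'
from h import *
c=cam('side'); cv2.imwrite('pics/sz3.png',cv2.resize(c['color'][190:310,170:290,::-1],None,fx=5,fy=5,interpolation=cv2.INTER_CUBIC))
E
```

```text
t 10.6 joints [ 0.321  0.577 -0.26   0.728  0.002  0.266]
tool axes rows x,y,z in world
 [[-0.056  0.998  0.004]
 [ 0.005  0.004 -1.   ]
 [-0.998 -0.055 -0.005]]
ee [0.5303 0.2541 0.0356] chamber [ 45.9 -49.4  35.6] F [-8.37 -3.15 26.11] gap 0.003
roll to +y -0.1
roll to -y 179.9
roll to +x 89.9
roll to -x -90.1
```

View pics/sz3.png

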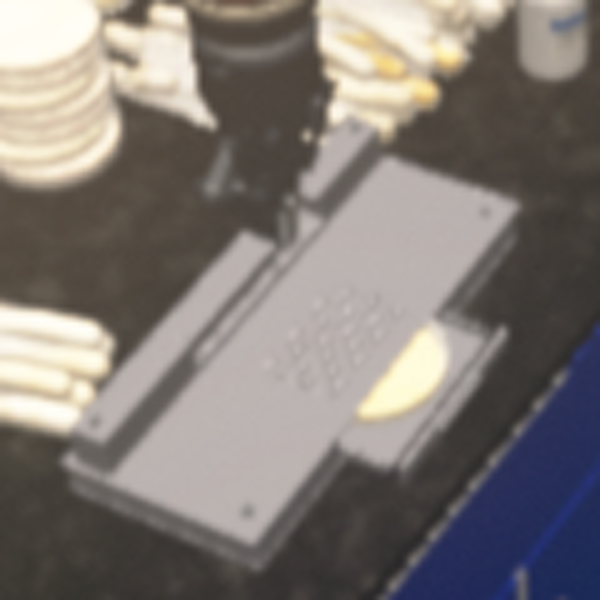

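The key is at its stop (26 N, z 35.6 mm) and the tray is out, with its yellow dish showing at (405,370). Now I retreat straight up.

Request:
{"api": "drive_tool", "payload": {
  "motion": [
    {"hand": 0,"tx": 0,"ty": -8,"tz": 0,"roll": 0},
    {"hand": 0,"tx": 0,"ty": -20,"tz": 0,"roll": 0},
    {"hand": 0,"tx": 0,"ty": -50,"tz": 0,"roll": 0},
    {"hand": 0,"tx": 0,"ty": -90,"tz": 0,"roll": 0},
    {"hand": 0,"tx": 0,"ty": -130,"tz": 0,"roll": 0},
    {"hand": 0,"tx": 0,"ty": -160,"tz": 0,"roll": 0},
    {"hand": 0,"tx": 0,"ty": -160,"tz": 0,"roll": 0},
    {"hand": 0,"tx": 0,"ty": -160,"tz": 0,"roll": 0},
    {"hand": 0,"tx": 0,"ty": -160,"tz": 0,"roll": 0}
  ]
}}

```text
t: 11.78
ee_pos: [0.5289, 0.2532, 0.1944]
eef_rot: [-0.486, 0.486, 0.515, -0.512]
contact_force: [0.3, 0.4, -0.0]
finger_gap: -0.002
```

```bash
python3 st.py; python3 - <<'E'
from wr import *
c=cam('side'); cv2.imwrite('pics/sz4.png',cv2.resize(c['color'][170:310,170:350,::-1],None,fx=4,fy=4,interpolation=cv2.INTER_CUBIC))
for n in ('bottle','dish','tube'):
    for q in trace(n,'side')[:1]:
        yy,xx=np.where(q['region']); print(n,round(q['p'],2),onz(c,(xx.mean(),yy.mean()),.01).round(3))
s=telemetry.sense(); w=cam('wrist'); save(w['color'],'wrist4.png')
E
```

```text
t 11.775 joints [ 0.321  0.425 -0.053  1.088  0.002  0.265]
tool axes rows x,y,z in world
 [[-0.055  0.998  0.003]
 [ 0.003  0.003 -1.   ]
 [-0.998 -0.055 -0.003]]
ee [0.5289 0.2532 0.1944] chamber [ 44.4 -50.2 194.4] F [ 0.25  0.45 -0.04] gap -0.002
roll to +y -0.1
roll to -y 179.9
roll to +x 89.9
roll to -x -90.1
bottle 0.64 [ 0.52  -0.049  0.01 ]
dish 0.9 [ 0.393 -0.123  0.01 ]
```

View pics/sz4.png

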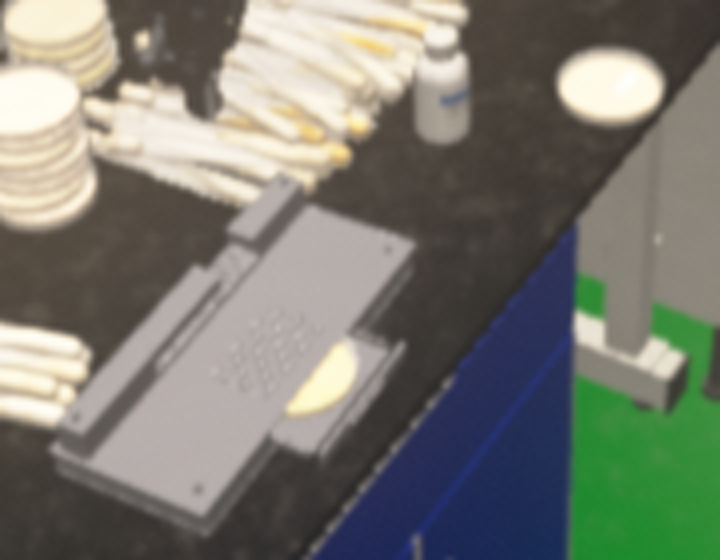

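View pics/wrist4.png

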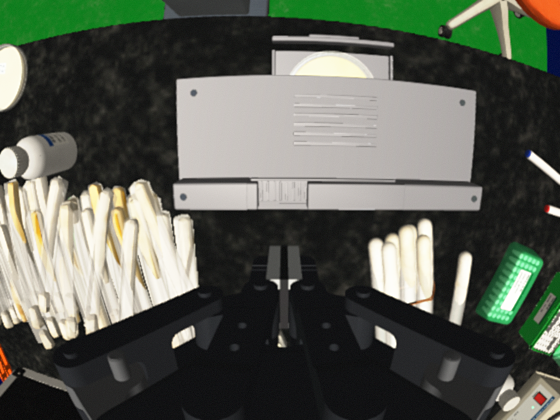

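```bash
python3 - <<'E'
from wr import *
s=telemetry.sense(); w=cam('wrist')
print([C(wz(w,s,uv,.022)).round(1) for uv in ((333,37),(333,42))], C(wz(w,s,(333,76),.03)).round(1))
arm.close_job()
E
```

```text
[array([-104.4,   -0.4,   22. ]), array([-99.2,  -0.4,  22. ])] [-63.7  -1.9  30. ]
the job is handed in; nothing more can be done
```

The key is pressed fully down, the tray is out, and I have handed the job in at about t = 12 s of the 51 s allowed. `arm.close_job()` gives no verdict, so the results below are my own checks.

**What I did:** I closed the fingers and set them on the left end of the rail with about 7 N. I ran them to the right onto the bar, still touching with about 9 N at y = 26 mm. They dropped into the notch at about y = -49 mm. I pressed the key to its stop and lifted straight up.

**Last checks:**
- **Key:** the stop was clear, at a fingertip height of 35.6 mm with 26 N.
- **Tray:** its front stands at chamber x of about -104 mm, which is about 39–40 mm out.
- **Hand:** the fingertips are at z = 194 mm, and the force reading is close to 0.
- **Dish and bottle:** the side view puts both within 3 mm of where they were at the start.
- **Tube:** this could not be confirmed. The side-view network did not find it in the last picture. Its first report looked like it may have caught some other object. The hand did not go near the worktop there.

The chamber pose from the side and wrist cameras agreed to about 2–3 mm, apart from one rail corner that was about 5 mm off.

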